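# Switch off the roller tumbler and load its jar

## Task

Make the bench tumbler ready for its next batch: first turn its large speed knob fully anticlockwise (seen from above), right to its end stop, which is off. Only then take the steel jar that stands upright on the bench and lay it on its side along the trough between the two rollers, resting on both, cap either way; set it down gently, do not drop it. Leave the small round timer knob and everything else on the bench as they are, and let go of the jar.

Things in the scene. Friction and masses are not known exactly. Their poses are not given: they have to be found in the camera images.
- tumbler: Grey bench roller tumbler, fixed, 200 (its x) x 300 (its y) mm. Origin at the centre of its underside; x away from the robot at yaw 0, y left, z up. Deck 30 mm high; over y = +20 to +150 mm stands a control box, top at z = 70 mm, with both knobs on it. Over y = -35 to -125 mm is the roller cradle.
- cradle (a point): Where the centre of the lying jar comes to rest: x 0, y -80, z 84 mm of the tumbler, axes as its; the jar's axis lies along x. Two black rubber rollers, 16 mm thick, run along x at y = -59 and -101, axes at z = 55 (tops 63), between upright aluminium end plates 112 mm apart inside (x = +-56), 7 mm thick, 90 mm wide, tops at z = 72.
- speed (a joint): Large speed knob (black, on top of the control box, nearer its front): angle in rad, 0 at the off stop (fully anticlockwise seen from above), growing clockwise to 4.7. Stiff enough to stay where it is left.
- speed_grip (a point): Point on the speed knob's upright axis (x -40, y 85, z 107 mm of the tumbler) at the height to grip, 7 mm below its top. Turns with the knob: x lies along the bar grip, which is 42 mm long, 14 wide, 32 high (z 82 to 114), on a 44 mm disc over a 68 mm round plate. A white mark on the bar shows its pointer end (-x).
- timer_mark (a point): Rim mark, 9 mm off the axis, on top of the small round timer knob (22 mm across, 16 high), which stands on the control box 105 mm behind the speed knob (axis at x 65, y 85 mm of the tumbler). To be left alone.
- jar: Closed steel cylinder jar, 56 mm across and 90 mm long (the top 18 mm is a dark cap 52 mm across), two thin dark bands round it, about 0.4 kg, standing upright on the bench to the right of the tumbler. Origin at the centre of its underside, z along its axis towards the cap.
- jar_center (a point): Centre of the jar, 45 mm above its underside, on its axis.
- glass_jar: Bystander: squat clear glass jar with a white lid, 70 mm across, 70 mm high. Origin under its centre.
- bench_block: Bystander: square steel block on a wooden foot, 60 x 60 x 46 mm. Origin under its centre.
- mallet: Bystander: small hammer, 220 mm long, lying at the back.
- driver: Bystander: screwdriver, 160 mm long, lying nearest the robot.
- dish: Bystander: white bowl, 90 mm across, 25 mm high.
- spool: Bystander: brass spool, 48 mm across, 40 mm high.
There are look-alikes about, which are no part of the job. What is shaped like the jar but green or orange is not meant.

How it is judged (in metres and radians):
On the way, in this order (a step that is already met when the one before it is completed fails the run):
1. the speed knob is turned fully anticlockwise to its off stop while the jar still stands upright on the bench (value of joint speed below 0.08 rad and distance of jar_center from where it was at the start of the episode below 0.03 m), for 0.2 s.
2. the jar lies on its side on both rollers (x of jar_center in the frame of cradle between -0.014 and 0.014 m and y of jar_center in the frame of cradle between -0.006 and 0.006 m and z of jar_center in the frame of cradle between -0.006 and 0.006 m and angle between the z axis of jar and the x axis of tumbler, either way round below 0.12 rad), for 0.2 s.
At the end, for the whole second after the job is handed in: The speed knob is within 0.08 rad of its off stop, and the jar lies at rest on both rollers, its axis within 0.12 rad of the rollers' direction and its centre within 14 mm along and 6 mm across and in height of the cradle point (all of step 2 and value of joint speed below 0.08 rad and linear speed of jar below 0.02 m/s and angular speed of jar below 0.3 rad/s); the robot touches nothing.
It fails at once if the timer knob is turned (its rim mark moves by more than 4 mm) (distance of timer_mark from where it was at the start of the episode above 0.004 m).
It fails at once if the jar is dropped or tipped over: it moves faster than 0.5 m/s while no finger touches it (contact force between the fingers and jar below 0.01 N and linear speed of jar above 0.5 m/s).
It fails at once if a bystander is moved by more than 30 mm (distance of any of glass_jar, bench_block, mallet, driver, dish, spool from where it was at the start of the episode above 0.03 m).
It also fails if it takes over 70 s, if anything falls off the work surface, if the arm or the gripper's body presses on something with over 40 N, if the wrist force passes 120 N, or if a joint passes its speed limit or range.

## Robot

A 6-joint arm with a two-finger parallel gripper is mounted at the origin on the work surface. World frame = base frame: x ahead of the robot, y to its left, z up, the work surface at z = 0. Lengths are in mm, angles in degrees, forces in N, time in s.
With the tool pointing down it reaches from about 350 to 875 mm from the base axis. Payload 15.5 kg.
Tool frame: the origin (TCP) lies on the centre line of the jaws, within the pads' length; the fingertips stand 8 mm ahead of it and the grasp point (between the pads) lies 11 mm behind it; z points along the fingers, y is the line along which they close (so a half turn about z gives the same grasp; the last joint's range is limited). The gripper opens to 85 mm and grips with 20 to 120 N. Pads are 22 mm wide; open, the fingers measure 114 mm over their backs; the gripper's body (76 mm by 85 mm) begins 54 mm behind the grasp point. The pads swing forward as they close: fully open they stand 13 mm farther back than shut.
Start: joints at [-74.914, 28.281, 77.091, -0, 74.628, -5.472], TCP at [219.47, -585.2, 208.077] pointing down, gripper open.
Joint ranges: [-166.48, 166.48], [-47.26, 123.95], [12.59, 153.08], [-70.14, 250.14], [6.76, 159.57], [-176.63, 176.63]. Speed limits (degrees/s): [108.29, 108.29, 147.25, 172.46, 172.46, 172.46].

## Interface

Orientations are given as [roll, pitch, yaw] about the fixed x, y, z axes, in that order (R = Rz(yaw) Ry(pitch) Rx(roll)).
In Python, from plant import read_state, read_camera, sign_off gives the robot as it stands. The module is installed in compiled form; this text tells all that it offers.
- The arm moves only by the tool servo_tool, never from a script. Its arguments are lists of equal length, an entry for each row: "linear": the shift along the tool's x, y, z in m, a list of three; "rotation": the turn, a rotation vector about the tool's x, y, z in degrees, a list of three; "claw": the finger opening in m, from 0 to 0.0854. A call has 1 to 8 rows; each row shifts and turns the commanded pose from where the row before left it, along the tool's axes as they then stand; what a row does not reach is not made up. A row lasts 1/10 s, in which the tool goes at most 50 mm and 8.59 degrees, less where a joint would pass 70% of its speed; a pose out of reach is approached as far as the arm can. A call is refused whole if a number of a shift passes 0.05 or a number of a turn 8.59, either way. A call with a gripper value outside its range is refused whole. The fingers move at their own pace and stop on an object; "squeeze" is the grip in N (left out, the last holds). Time passes only in rows, so rows that do not move let the fingers close. It gives the time, the measured TCP pose, the force, the opening and the grip force at its end, in the units of the state.
- read_state(): the state, without advancing time (a new reading comes with each control period).
- read_camera(name): name is "scene" or "top" or "wrist"; returns a dict with "img" (400x640x3 uint8, red, green, blue), "range_z" (400x640 float32, mm along the optical axis (not along the pixel's ray), 0 where there is no reading), "camera_matrix" (3x3 intrinsics, pixels), "k1" (the pictures are not rectified: a ray, as slopes to the right and down, at radius r is drawn at 1 + k1 r^2 times it, then the intrinsics apply), "world_from_camera" (4x4, takes a point from camera to world coordinates); the wrist camera has in their place "tool_from_camera" (4x4, takes a point from camera to tool coordinates, whose origin is the TCP and whose axes are the flange's). Camera axes: x right, y down, z forward; pixel columns grow to the right and rows downward; lengths in mm; the calibration is good to about 2 mm. A picture is of the moment at which its call begins: read the wrist's pose just before it.
- sign_off(): hands the job in; it is judged then, once.
The state is a dict: "time": time; "joints": joint angles; "qvel": joint speeds; "effort": joint torques, N m; "position": TCP position; "ee_rot": TCP orientation; "ft_force": force on the tool from outside, world axes, zero at the start; "wrist_torque": the same for the moment, N m; "opening": finger opening in mm; "grasp_force": force on a finger pad.
Only numpy, scipy, OpenCV 4.12 (cv2) and the standard library are available. Lean on these libraries where they do the work, as an engineer would, in place of code of your own. Each camera call takes 0.05 s, during which the arm holds its last target. There are 200 camera calls.

## Working session

There is one attempt and no reset: what is moved stays moved. The work goes in short steps, Python scripts to look and compute and a tool call to move; the robot and the scene stay as the last step left them, time stands still between calls to the robot, and variables do not carry over. Pictures are saved under pics/ and viewed, at most 10 in all, crops included, and the job is handed in when it is done.

Besides the shell and the picture viewer there is one more tool, called after "Call:" as a command line: name --argument value ..., lists and objects as JSON in quotes. servo_tool: Moves the arm, as the interface text tells. Its arguments: {"type":"object","properties":{"linear":{"type":"array","items":{"type":"array","items":{"type":"number"}}},"rotation":{"type":"array","items":{"type":"array","items":{"type":"number"}}},"claw":{"type":"array","items":{"type":"number"}},"squeeze":{"type":"number"}},"required":["linear","rotation","claw"]}

```bash
mkdir -p pics
cat > h.py <<'E'
import numpy as np, cv2
from scipy.spatial.transform import Rotation as R
from plant import read_state, read_camera, sign_off
def T_tool(s):
    T=np.eye(4);T[:3,:3]=R.from_euler('xyz',s['ee_rot'],degrees=True).as_matrix();T[:3,3]=s['position'];return T
def cam(n):
    s=read_state();c=read_camera(n)
    c['W']=c['world_from_camera'] if n!='wrist' else T_tool(s)@c['tool_from_camera']
    return c
def ray(c,uv):
    K=c['camera_matrix'];d=(np.array(uv,float)-[K[0,2],K[1,2]])/[K[0,0],K[1,1]]
    p=d.copy()
    for _ in range(20):p=d/(1+c['k1']*(p@p))
    return np.array([p[0],p[1],1.])
def pt(c,uv):
    z=c['range_z'][int(uv[1]),int(uv[0])];return (c['W']@np.append(ray(c,uv)*z,1))[:3]
def cloud(c):
    v,u=np.mgrid[0:400,0:640];K=c['camera_matrix']
    d=np.stack([(u-K[0,2])/K[0,0],(v-K[1,2])/K[1,1]],-1);p=d.copy()
    for _ in range(20):p=d/(1+c['k1']*(p**2).sum(-1,keepdims=True))
    z=c['range_z'];P=np.concatenate([p*z[...,None],z[...,None]],-1)
    return P@c['W'][:3,:3].T+c['W'][:3,3]
def onz(c,uv,z):
    d=c['W'][:3,:3]@ray(c,uv);o=c['W'][:3,3];return o+d*(z-o[2])/d[2]
def save(c,f):cv2.imwrite(f,c['img'][...,::-1])
E
python3 - <<'E'
from h import *
import pickle
for n in ('top','scene'):
    c=cam(n);save(c,f'pics/{n}.png');pickle.dump(c,open(n+'.pkl','wb'));print(n,c['camera_matrix'],c['k1'],c['W'])
print(read_state())
E
```

```text
top [[372.62168392   0.         314.5871322 ]
 [  0.         372.62168392 199.48693461]
 [  0.           0.           1.        ]] -0.06085727944942178 [[-2.32830379e-02 -9.94245665e-01  1.04563173e-01  4.98289777e+02]
 [-9.99723399e-01  2.35025954e-02  8.67951801e-04 -8.94213153e+01]
 [-3.32046326e-03 -1.04514042e-01 -9.94517868e-01  9.28811774e+02]
 [ 0.00000000e+00  0.00000000e+00  0.00000000e+00  1.00000000e+00]]
scene [[503.79340136   0.         309.32060919]
 [  0.         503.79340136 201.76612478]
 [  0.           0.           1.        ]] -0.14366191563550945 [[-6.72396117e-01  6.10140033e-01 -4.19061573e-01  1.02969831e+03]
 [ 7.40073168e-01  5.64290867e-01 -3.65879111e-01  3.17931385e+02]
 [ 1.32351253e-02 -5.56151920e-01 -8.30975255e-01  1.00930569e+03]
 [ 0.00000000e+00  0.00000000e+00  0.00000000e+00  1.00000000e+00]]
{'time': 0.1, 'joints': array([-7.49157582e+01,  2.83125101e+01,  7.71239416e+01,  1.61798351e-03,
        7.46263192e+01, -5.47211981e+00]), 'qvel': array([ 0.01815081,  0.01737022,  0.01287146, -0.01177686, -0.08811608,
        0.09175752]), 'effort': array([ 8.06397147e-04, -8.83588672e+01, -3.84564328e+01, -4.20384422e-04,
        5.33590865e-03, -8.15415251e-05]), 'position': array([ 219.37497067, -584.87198392,  207.54487768]), 'ee_rot': array([-1.79937664e+02, -7.53842720e-03,  2.05559277e+01]), 'ft_force': array([-0.15367349,  0.02285539,  0.41045828]), 'wrist_torque': array([ 0.03069906,  0.02165121, -0.02543092]), 'grasp_force': 0.0, 'opening': 85.29184677769655}
```

View pics/top.png

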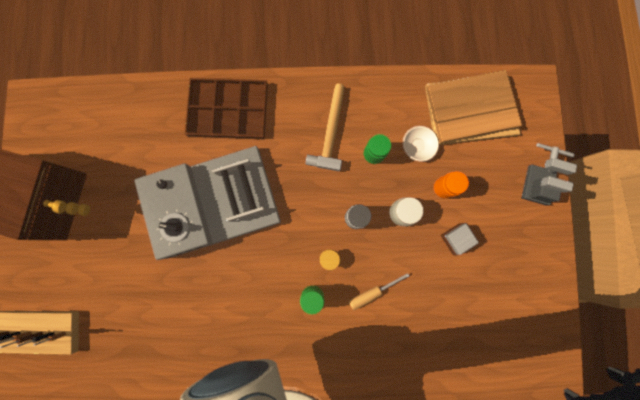

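View pics/scene.png

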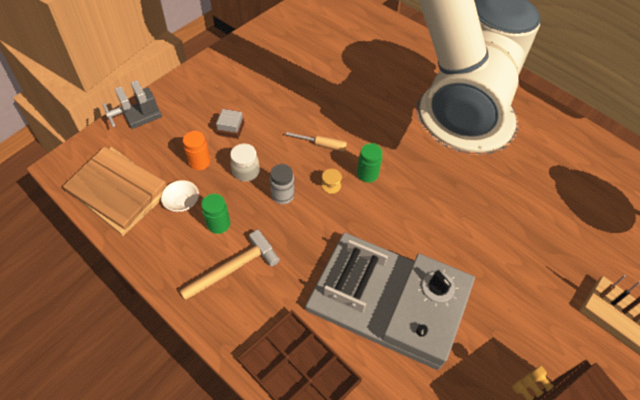

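The top view shows the grey tumbler, with the speed knob at (174,225), the timer at (164,183) and the cradle at (240,190). Candidates for the jar are the steel one at (358,216), green at (377,149) and (312,300), orange at (453,184), and the glass jar with the white lid at (407,211). I choose (358,216), and the scene view shows the same one at (282,183).

Run:
```python
from h import *
import pickle
cs={n:pickle.load(open(n+'.pkl','rb')) for n in('top','scene')}
for n,c in cs.items():
    P=cloud(c);c['P']=P
    X=P.reshape(-1,3);ok=(c['range_z']>0).ravel();X=X[ok]
    reg=(np.abs(X[:,0]-480)<220)&(X[:,1]>-80)&(X[:,1]<420)
    # control box top
    from scipy import ndimage
    m=(c['range_z']>0)&(abs(P[...,2]-70)<8)&(P[...,1]>0)&(P[...,1]<420)&(P[...,0]>300)&(P[...,0]<700)
    l,k=ndimage.label(m);s=ndimage.sum(m,l,range(1,k+1));b=l==1+np.argmax(s)
    print(n,'box n',b.sum(),'z',np.median(P[b][:,2]),cv2.minAreaRect(P[b][:,:2].astype(np.float32)))
    m=(c['range_z']>0)&(P[...,2]>20)&(P[...,2]<130)&(P[...,1]>-80)&(P[...,1]<420)&(P[...,0]>300)&(P[...,0]<700)
    l,k=ndimage.label(m);s=ndimage.sum(m,l,range(1,k+1));b=l==1+np.argmax(s)
    print('tumbler',b.sum(),cv2.minAreaRect(P[b][:,:2].astype(np.float32)))
    uv=(358,216) if n=='top' else (283,173)
    p=pt(c,uv);print('jar pt',p)
    m=(c['range_z']>0)&(np.hypot(P[...,0]-p[0],P[...,1]-p[1])<45)&(P[...,2]>82)
    q=P[m];print('jar top',len(q),np.median(q[:,2]),cv2.minEnclosingCircle(q[:,:2].astype(np.float32)),q.mean(0))
    uv=(174,225) if n=='top' else (440,285)
    p=pt(c,uv);m=(c['range_z']>0)&(np.hypot(P[...,0]-p[0],P[...,1]-p[1])<50)&(P[...,2]>100)
    q=P[m];print('knob',p,len(q),q.mean(0),np.median(q[:,2]),cv2.minAreaRect(q[:,:2].astype(np.float32)))
t=cs['top']['img'][140:270,125:295];j=cs['top']['img'][170:260,320:450]
a=cv2.resize(t[...,::-1],None,fx=4,fy=4,interpolation=3)
cv2.imwrite('pics/crop1.png',a)
```

```text
top box n 4266 z 69.80104365088079 ((570.3970336914062, 249.73541259765625), (201.5261688232422, 132.37722778320312), 16.412822723388672)
tumbler 10348 ((593.6332397460938, 168.71287536621094), (202.35183715820312, 300.9320373535156), 16.327285766601562)
jar pt [ 546.79905044 -185.75412294   89.14147564]
jar top 406 89.52554606172663 ((548.19384765625, -189.02552795410156), 25.858272552490234) [ 547.96928382 -188.58893476   89.56798336]
knob [534.88884314 224.09849646 110.15076705] 130 [531.34600203 235.95865617 112.23258915] 113.09454775461359 ((531.4707641601562, 237.74728393554688), (40.255218505859375, 14.049983024597168), 75.05801391601562)
scene box n 5321 z 69.90966717517892 ((571.8961181640625, 250.20994567871094), (203.96121215820312, 130.8497314453125), 16.017057418823242)
tumbler 12699 ((595.82177734375, 168.96009826660156), (203.80517578125, 300.7689514160156), 16.38606834411621)
jar pt [ 549.71528073 -182.74605612   92.50084994]
jar top 352 90.24869832635187 ((549.305908203125, -188.5044708251953), 26.705829620361328) [ 550.93623943 -186.85076387   90.05075406]
knob [540.6220011  242.01158748  97.27473347] 197 [535.43784527 238.95173668 111.15066637] 112.30483298589695 ((533.012939453125, 238.34658813476562), (43.97040557861328, 16.72393226623535), 78.15271759033203)
```

View pics/crop1.png

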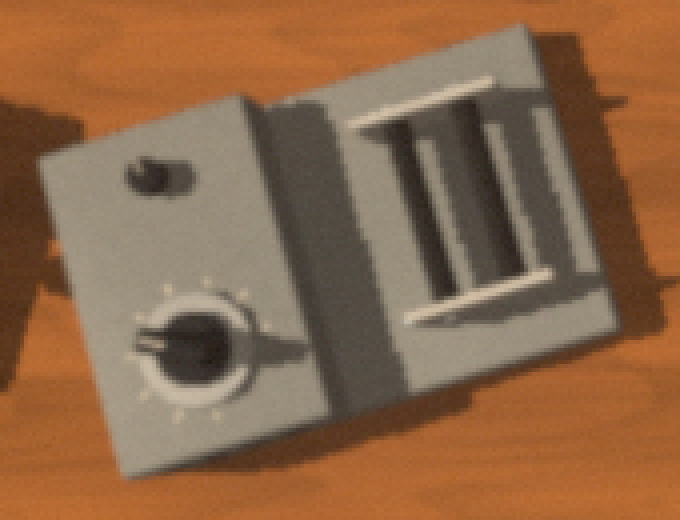

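Crop 1 shows the speed knob's pointer (white mark) at the left end of the bar and the plate's ticks. The tumbler sits at about (594.7,168.8) with yaw 16.35°. The knob axis works out at (532.4,239.1), which agrees with the bar I measured at (532,238). The bar lies along a world angle of about 77°. Next I move over the knob.

Call:
servo_tool --linear '[[0.029,-0.033,-0.003],[0.029,-0.033,-0.003],[0.029,-0.033,-0.003],[0.029,-0.033,-0.003],[0.029,-0.033,-0.003],[0.029,-0.033,-0.003],[0.029,-0.033,-0.003],[0.029,-0.033,-0.003]]' --rotation '[[0,0,0],[0,0,0],[0,0,0],[0,0,0],[0,0,0],[0,0,0],[0,0,0],[0,0,0]]' --claw '[0.085,0.085,0.085,0.085,0.085,0.085,0.085,0.085]' --squeeze 40

```text
time: 0.9
position: [344.1, -254.8, 232.1]
ee_rot: [-180.0, 0.0, 20.5]
ft_force: [0.9, 0.1, -0.4]
opening: 85.2
grasp_force: 0.0
```

Call:
servo_tool --linear '[[0.029,-0.033,-0.003],[0.029,-0.033,-0.003],[0.029,-0.033,-0.003],[0.029,-0.033,-0.003],[0.029,-0.033,-0.003],[0.029,-0.033,-0.003],[0.029,-0.033,-0.003],[0.029,-0.033,-0.003]]' --rotation '[[0,0,0],[0,0,0],[0,0,0],[0,0,0],[0,0,0],[0,0,0],[0,0,0],[0,0,0]]' --claw '[0.085,0.085,0.085,0.085,0.085,0.085,0.085,0.085]'

```text
time: 1.7
position: [468.6, 74.0, 256.1]
ee_rot: [180.0, 0.0, 20.6]
ft_force: [1.1, -0.2, -0.2]
opening: 84.7
grasp_force: 0.0
```

Call:
servo_tool --linear '[[0.029,-0.033,-0.003],[0.029,-0.033,-0.003],[0.0,0,0],[0,0,0],[0,0,0],[0,0,0],[0,0,0],[0,0,0]]' --rotation '[[0,0,-7],[0,0,-7],[0,0,-7],[0,0,-7],[0,0,-7],[0,0,-7],[0,0,-7],[0,0,-7]]' --claw '[0.085,0.085,0.085,0.085,0.085,0.085,0.085,0.085]'

```text
time: 2.5
position: [494.3, 155.8, 261.8]
ee_rot: [-180.0, 0.0, 76.8]
ft_force: [0.5, 0.1, -1.0]
opening: 84.9
grasp_force: 0.0
```

Call:
servo_tool --linear '[[0.03,0.006,0],[0.03,0.006,0],[0.03,0.006,0],[0,0,0]]' --rotation '[[0,0,0],[0,0,0],[0,0,0],[0,0,0]]' --claw '[0.06,0.06,0.06,0.06]'

```text
time: 2.9
position: [533.8, 241.9, 261.5]
ee_rot: [-180.0, -0.0, 76.7]
ft_force: [0.1, -0.8, -0.2]
opening: 60.2
grasp_force: 0.0
```

```bash
cat > k.py <<'E'
from h import *
s=read_state();print(s['position'],s['ee_rot'],s['joints'],s['opening'])
c=cam('wrist');P=cloud(c);ok=c['range_z']>0
d=np.hypot(P[...,0]-532,P[...,1]-239)
m=ok&(d<32)&(P[...,2]>106)&(P[...,2]<122)
q=P[m];print('bar',len(q),np.median(q[:,2]),cv2.minAreaRect(q[:,:2].astype(np.float32)))
m=ok&(d<50)&(P[...,2]>73)&(P[...,2]<88);q=P[m];print('disc',len(q),np.median(q[:,2]),cv2.minEnclosingCircle(q[:,:2].astype(np.float32)))
m=ok&(abs(P[...,2]-70)<2.5)&(d<200);q=P[m];print('box',cv2.minAreaRect(q[:,:2].astype(np.float32)))
import sys
save(c,sys.argv[1])
E
python3 k.py pics/w1.png
```

```text
[533.845131   241.8808437  261.45819269] [-1.79986329e+02 -3.57512490e-02  7.66658864e+01] [1.85151958e+01 2.24305368e+01 7.84417928e+01 3.82704383e-02
 7.91204200e+01 3.18420842e+01] 60.23268898185278
bar 428 113.05724722306141 ((534.3643188476562, 240.60739135742188), (40.74239730834961, 12.73560905456543), 76.44654083251953)
disc 1718 75.82531950003363 ((533.8927001953125, 240.47718811035156), 33.826663970947266)
box ((591.1133422851562, 186.69903564453125), (197.70620727539062, 263.6643981933594), 16.410762786865234)
```

View pics/w1.png

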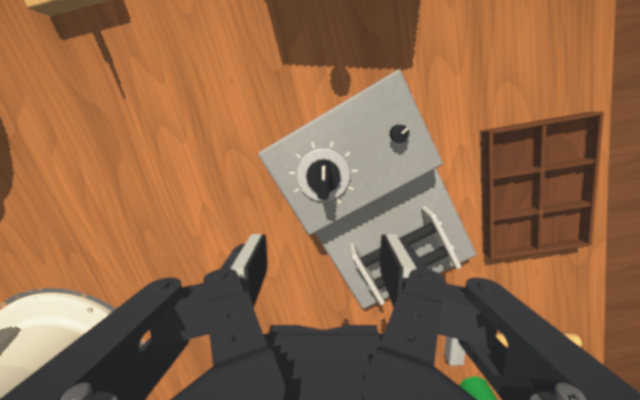

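The wrist picture shows the knob at (323,178), with its white pointer up, the timer at (400,133) and the gap in the plate's ticks at the bottom. So about 135° anticlockwise should reach off. Descending.

Call:
servo_tool --linear '[[-0.0015,0,0.035],[0,0,0.035],[0,0,0.035],[0,0,0.03],[0,0,0.02],[0,0,0.01],[0,0,0]]' --rotation '[[0,0,0],[0,0,0],[0,0,0],[0,0,0],[0,0,0],[0,0,0],[0,0,0]]' --claw '[0.05,0.05,0.05,0.05,0.05,0.05,0.05]'

```text
time: 3.65
position: [531.8, 237.0, 96.3]
ee_rot: [-179.9, 0.1, 76.5]
ft_force: [0.7, -0.2, -0.4]
opening: 50.2
grasp_force: 0.0
```

Call:
servo_tool --linear '[[0,0,0],[0,0,0],[0,0,0],[0,0,0],[0,0,0],[0,0,0]]' --rotation '[[0,0,0],[0,0,0],[0,0,0],[0,0,0],[0,0,0],[0,0,0]]' --claw '[0.03,0.02,0.01,0.005,0.005,0.005]' --squeeze 40

```text
time: 4.25
position: [532.7, 237.8, 97.2]
ee_rot: [180.0, -0.0, 76.6]
ft_force: [0.7, -0.6, 0.0]
opening: 5.0
grasp_force: 0.0
```

```bash
python3 k.py pics/w2.png; python3 -c "
from h import *
c=cam('scene');cv2.imwrite('pics/s2.png',cv2.resize(c['img'][220:360,360:520,::-1],None,fx=4,fy=4))"
```

```text
[532.67276818 237.81364467  97.22276939] [ 1.79988139e+02 -8.57466525e-03  7.65628378e+01] [1.81938044e+01 3.22801707e+01 9.01026818e+01 1.27946452e-03
 5.76025514e+01 3.16302821e+01] 5.043439001051334
bar 1082 113.22984048038118 ((534.2103881835938, 240.6654815673828), (40.95809555053711, 13.752477645874023), 76.57008361816406)
disc 4532 75.83173714617732 ((533.9761352539062, 240.21627807617188), 33.782501220703125)
box ((587.356201171875, 198.877685546875), (198.50296020507812, 238.69544982910156), 16.362192153930664)
```

View pics/s2.png

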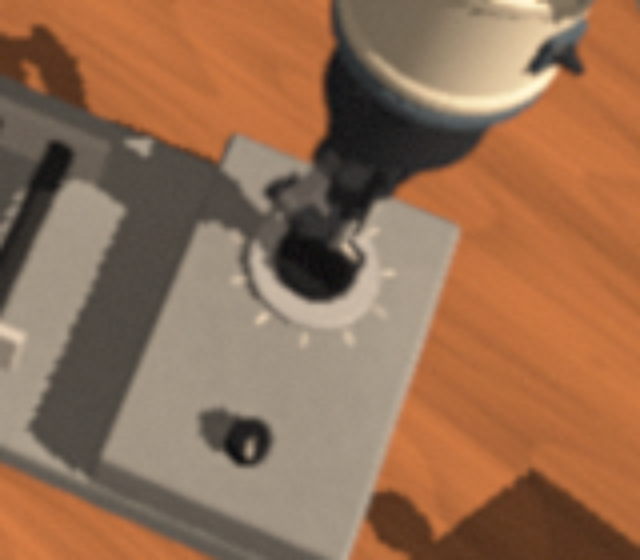

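View pics/w2.png

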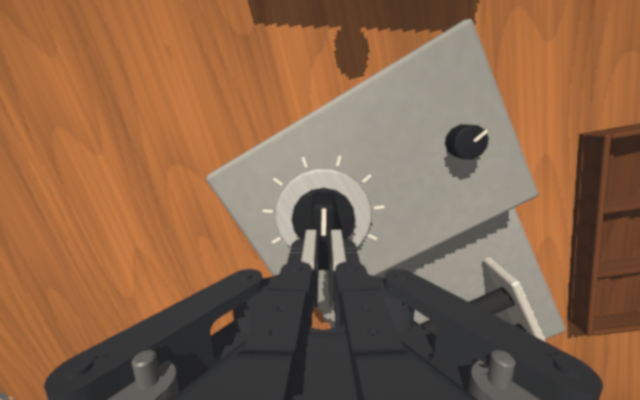

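The picture shows the two finger pads (308,245) and (338,245) beside the bar's rear end, not gripping it. I check the depths there.

Run:
```python
from h import *
s=read_state();print(s['grasp_force'],s['opening'],s['time'])
c=cam('wrist');P=cloud(c);Ti=np.linalg.inv(T_tool(s))
print(c['tool_from_camera'])
for v in (225,235,245,255,262):
  print(v,[(u,np.round((Ti@np.append(P[v,u],1))[:3],0).tolist()) for u in (300,308,316,323,330,338,345)])
```

```text
0.0 5.222073254980171 4.35
[[-2.45875092e-05 -9.62538639e-01 -2.71144550e-01  7.02796156e+01]
 [ 9.99999947e-01  6.46259890e-05 -3.20096861e-04  4.21320264e-01]
 [ 3.25628582e-04 -2.71144543e-01  9.62538587e-01 -1.65294257e+02]
 [ 0.00000000e+00  0.00000000e+00  0.00000000e+00  1.00000000e+00]]
225 [(300, [-0.0, -15.0, 12.0]), (308, [-1.0, -10.0, 13.0]), (316, [11.0, -4.0, -17.0]), (323, [12.0, 0.0, -18.0]), (330, [11.0, 4.0, -17.0]), (338, [-1.0, 10.0, 13.0]), (345, [-1.0, 15.0, 14.0])]
235 [(300, [-8.0, -15.0, 15.0]), (308, [13.0, -7.0, -34.0]), (316, [13.0, -3.0, -33.0]), (323, [5.0, 0.0, -15.0]), (330, [13.0, 4.0, -34.0]), (338, [12.0, 8.0, -33.0]), (345, [-8.0, 15.0, 15.0])]
245 [(300, [9.0, -11.0, -37.0]), (308, [13.0, -7.0, -46.0]), (316, [12.0, -3.0, -44.0]), (323, [-2.0, 0.0, -15.0]), (330, [13.0, 4.0, -46.0]), (338, [13.0, 7.0, -45.0]), (345, [8.0, 11.0, -36.0])]
255 [(300, [8.0, -10.0, -47.0]), (308, [12.0, -6.0, -54.0]), (316, [13.0, -3.0, -56.0]), (323, [-7.0, 0.0, -17.0]), (330, [13.0, 3.0, -55.0]), (338, [13.0, 7.0, -55.0]), (345, [8.0, 10.0, -47.0])]
262 [(300, [15.0, -9.0, -66.0]), (308, [12.0, -6.0, -60.0]), (316, [12.0, -3.0, -60.0]), (323, [-11.0, 0.0, -18.0]), (330, [12.0, 3.0, -60.0]), (338, [12.0, 7.0, -60.0]), (345, [14.0, 9.0, -63.0])]
```

By the wrist camera, the fingertips end at about tool z −28, not +8 as the text says. The empty grip at 5 mm opening supports this, so the fingers are roughly 36 mm shorter than stated. I go by the measurement: open, go 30 mm lower, then close.

Call:
servo_tool --linear '[[0.003,0.0005,0],[0,0,0],[0,0,0.01],[0,0,0.01],[0,0,0.01],[0,0,0]]' --rotation '[[0,0,0],[0,0,0],[0,0,0],[0,0,0],[0,0,0],[0,0,0]]' --claw '[0.035,0.035,0.035,0.035,0.035,0.035]'

```text
time: 5.0
position: [532.7, 240.1, 65.1]
ee_rot: [-179.9, 0.1, 76.6]
ft_force: [0.5, 0.5, 0.2]
opening: 35.0
grasp_force: 0.0
```

Call:
servo_tool --linear '[[0,0,0],[0,0,0],[0,0,0],[0,0,0],[0,0,0],[0,0,0]]' --rotation '[[0,0,0],[0,0,0],[0,0,0],[0,0,0],[0,0,0],[0,0,0]]' --claw '[0.025,0.018,0.01,0.005,0.005,0.005]' --squeeze 40

```text
time: 5.6
position: [533.5, 240.7, 67.5]
ee_rot: [-180.0, -0.0, 76.6]
ft_force: [-4.6, 1.8, 6.4]
opening: 12.9
grasp_force: 40.8
```

```bash
cat > f.py <<'E'
from h import *
s=read_state();print(s['position'],s['ee_rot'],s['wrist_torque'],s['ft_force'],s['grasp_force'],s['opening'],s['joints'][5])
c=cam('wrist');P=cloud(c);Ti=np.linalg.inv(T_tool(s))
Q=P@Ti[:3,:3].T+Ti[:3,3]
m=(c['range_z']>0)&(abs(Q[...,1])<60)&(Q[...,0]>-5)&(Q[...,0]<25)&(P[...,2]>120 if 0 else Q[...,2]<-5)
v,u=np.nonzero(m)
for a in range(190,290,10):
  w=m[a];print(a,[(int(b),Q[a,b].round(0).tolist()) for b in range(290,360,8)if w[b]])
E
python3 f.py
```

```text
[533.45646896 240.67731912  67.48444575] [-1.79982568e+02 -8.23474143e-03  7.65567775e+01] [0.21208844 0.86105709 0.00319072] [-4.64059864  1.7907165   6.3797801 ] 40.77343046665192 12.904736068452324 31.859692393683098
190 []
200 [(290, [24.0, -19.0, -9.0]), (298, [23.0, -14.0, -8.0]), (306, [24.0, -9.0, -9.0]), (314, [23.0, -5.0, -8.0]), (322, [23.0, -0.0, -8.0]), (330, [23.0, 4.0, -8.0]), (338, [23.0, 9.0, -8.0]), (346, [24.0, 14.0, -9.0]), (354, [24.0, 18.0, -9.0])]
210 [(290, [17.0, -19.0, -8.0]), (298, [17.0, -14.0, -8.0]), (306, [19.0, -9.0, -12.0]), (314, [20.0, -5.0, -16.0]), (322, [20.0, -0.0, -16.0]), (330, [20.0, 4.0, -15.0]), (338, [19.0, 9.0, -14.0]), (346, [17.0, 14.0, -8.0]), (354, [18.0, 18.0, -9.0])]
220 [(290, [11.0, -19.0, -8.0]), (298, [14.0, -14.0, -16.0]), (306, [14.0, -9.0, -16.0]), (314, [20.0, -4.0, -32.0]), (322, [20.0, -0.0, -32.0]), (330, [20.0, 4.0, -32.0]), (338, [14.0, 9.0, -15.0]), (346, [14.0, 13.0, -15.0]), (354, [11.0, 19.0, -9.0])]
230 [(290, [8.0, -18.0, -16.0]), (298, [8.0, -14.0, -17.0]), (306, [13.0, -9.0, -27.0]), (314, [20.0, -4.0, -45.0]), 
[... 645 characters left out ...]
]
260 [(290, [9.0, -14.0, -53.0]), (306, [13.0, -7.0, -60.0]), (314, [6.0, -4.0, -46.0]), (322, [6.0, -0.0, -46.0]), (330, [6.0, 4.0, -47.0]), (338, [7.0, 7.0, -49.0]), (346, [13.0, 10.0, -59.0]), (354, [13.0, 13.0, -60.0])]
270 [(290, [14.0, -12.0, -69.0]), (298, [13.0, -9.0, -68.0]), (306, [8.0, -7.0, -60.0]), (314, [0.0, -4.0, -46.0]), (322, [1.0, -0.0, -47.0]), (330, [1.0, 4.0, -46.0]), (338, [3.0, 7.0, -51.0]), (346, [14.0, 9.0, -69.0]), (354, [14.0, 12.0, -69.0])]
280 [(290, [13.0, -12.0, -75.0]), (298, [14.0, -9.0, -76.0]), (306, [4.0, -7.0, -60.0]), (314, [-5.0, -4.0, -46.0]), (330, [-5.0, 4.0, -46.0]), (338, [-2.0, 7.0, -51.0]), (346, [11.0, 9.0, -71.0]), (354, [13.0, 12.0, -75.0])]
```

The bar is gripped (12.9 mm, 41 N), with the fingertips at tool z ≈ −27. Turning anticlockwise.

Call:
servo_tool --linear '[[0,0,0],[0,0,0],[0,0,0],[0,0,0],[0,0,0],[0,0,0],[0,0,0],[0,0,0]]' --rotation '[[0,0,-5],[0,0,-5],[0,0,-5],[0,0,-5],[0,0,-5],[0,0,-5],[0,0,-5],[0,0,-5]]' --claw '[0.005,0.005,0.005,0.005,0.005,0.005,0.005,0.005]' --squeeze 50

```text
time: 6.45
position: [532.0, 240.6, 67.5]
ee_rot: [-179.9, -0.1, 116.8]
ft_force: [-14.6, 1.5, 14.8]
opening: 13.0
grasp_force: 52.3
```

Call:
servo_tool --linear '[[0,0,0],[0,0,0],[0,0,0],[0,0,0],[0,0,0],[0,0,0],[0,0,0],[0,0,0]]' --rotation '[[0,0,-5],[0,0,-5],[0,0,-5],[0,0,-5],[0,0,-5],[0,0,-5],[0,0,-5],[0,0,-5]]' --claw '[0.005,0.005,0.005,0.005,0.005,0.005,0.005,0.005]'

```text
time: 7.25
position: [530.9, 239.6, 67.4]
ee_rot: [-179.8, -0.2, 156.8]
ft_force: [-18.9, -7.8, 22.2]
opening: 12.9
grasp_force: 53.3
```

```bash
python3 f.py|head -2
```

```text
[530.86765238 239.59087587  67.42725434] [-179.79640057   -0.21804085  156.7717113 ] [-1.1710017   3.19876814 -0.07368572] [-18.8667544   -7.77599812  22.16646948] 53.25038194656372 12.901930278045203 -48.345184098680306
190 []
```

Call:
servo_tool --linear '[[0.0015,-0.0015,-0.001],[0,0,0],[0,0,0],[0,0,0],[0,0,0],[0,0,0]]' --rotation '[[0,0,0],[0,0,-5],[0,0,-5],[0,0,-5],[0,0,-5],[0,0,-5]]' --claw '[0.005,0.005,0.005,0.005,0.005,0.005]'

```text
time: 7.9
position: [530.5, 238.7, 67.6]
ee_rot: [-179.9, -0.2, -178.2]
ft_force: [-5.4, -8.6, -1.5]
opening: 12.5
grasp_force: 52.4
```

```bash
python3 f.py|head -2
```

```text
[530.46098353 238.65792936  67.60792523] [-1.79896441e+02 -1.57057190e-01 -1.78233851e+02] [-1.4465741   0.91289607 -0.05099661] [-5.4382251  -8.6486986  -1.49292654] 52.444265484809875 12.511343932169137 -73.35084101762978
190 []
```

Call:
servo_tool --linear '[[0,0,0],[0,0,0],[0,0,0],[0,0,0],[0,0,0],[0,0,0]]' --rotation '[[0,0,-4],[0,0,-4],[0,0,-4],[0,0,-4],[0,0,-4],[0,0,-2]]' --claw '[0.005,0.005,0.005,0.005,0.005,0.005]'

```text
time: 8.55
position: [530.1, 238.0, 67.7]
ee_rot: [-180.0, -0.2, -156.4]
ft_force: [8.6, -15.0, -0.9]
opening: 13.0
grasp_force: 105.2
```

```bash
python3 f.py|head -2
```

```text
[530.11576458 237.98736068  67.65537948] [-179.96372632   -0.24859037 -156.41451187] [-2.7768785  -0.83262517 -2.514852  ] [  8.57076717 -15.00196443  -0.9369934 ] 105.21484940545633 12.978847554681092 -95.2163094548241
190 []
```

The torque jumped to −2.5 N m, so this is the stop. One small extra push, then release and check the bar angle.

Call:
servo_tool --linear '[[0,0,0],[0,0,0]]' --rotation '[[0,0,-2.0],[0,0,0]]' --claw '[0.005,0.005]'

```text
time: 8.8
position: [529.2, 237.8, 67.9]
ee_rot: [-180.0, -0.3, -154.5]
ft_force: [-13.5, -15.6, 11.5]
opening: 13.3
grasp_force: 120.3
```

```bash
python3 f.py|head -1
```

```text
[529.2253998  237.83849329  67.85283866] [-179.98554906   -0.32806656 -154.47175877] [-2.48820227  2.40686363 -1.81177294] [-13.53135485 -15.5882396   11.53816147] 120.28578919896972 13.306734022324768 -97.15005189275655
```

Call:
servo_tool --linear '[[0,0,0],[0,0,0],[0,0,0],[0,0,0],[0,0,-0.02],[0,0,-0.04],[0,0,-0.05],[0,0,-0.05]]' --rotation '[[0,0,2],[0,0,0],[0,0,0],[0,0,0],[0,0,0],[0,0,0],[0,0,0],[0,0,0]]' --claw '[0.02,0.035,0.035,0.035,0.035,0.035,0.035,0.035]'

```text
time: 9.65
position: [531.4, 239.7, 229.8]
ee_rot: [180.0, -0.0, -156.4]
ft_force: [1.3, 0.6, -0.7]
opening: 34.9
grasp_force: 0.0
```

```bash
python3 k.py pics/w3.png
```

```text
[531.43117477 239.72316831 229.78961936] [ 1.79997746e+02 -3.23854801e-02 -1.56402249e+02] [ 1.84124576e+01  2.37296348e+01  8.14859969e+01 -7.06761504e-04
  7.48168250e+01 -9.51851071e+01] 34.895062807368205
bar 531 113.11040437180418 ((532.6585083007812, 240.10946655273438), (41.387489318847656, 13.99184513092041), 16.22097396850586)
disc 2037 75.84224701383374 ((533.0813598632812, 240.13185119628906), 33.809879302978516)
box ((590.3363037109375, 186.3863525390625), (198.26199340820312, 263.7538757324219), 16.35561752319336)
```

The knob bar is now at 16.2°, in line with the tumbler's axes (16.36°), so it is at the off stop. Next I go over the jar. The plan is to grip the jar across its diameter with the tool tilted, swing 90° about tool y, and lay it down.

Call:
servo_tool --linear '[[0,0,-0.03],[0.0172,-0.0443,-0.005],[0.0172,-0.0443,-0.005],[0.0172,-0.0443,-0.005],[0.0172,-0.0443,-0.005],[0.0172,-0.0443,-0.005],[0.0172,-0.0443,-0.005],[0.0172,-0.0443,-0.005]]' --rotation '[[0,0,0],[0,0,0],[0,0,0],[0,0,0],[0,0,0],[0,0,0],[0,0,0],[0,0,0]]' --claw '[0.05,0.085,0.085,0.085,0.085,0.085,0.085,0.085]'

```text
time: 10.5
position: [545.2, -94.5, 293.5]
ee_rot: [-180.0, 0.0, -156.4]
ft_force: [0.8, 0.4, 0.0]
opening: 85.2
grasp_force: 0.0
```

Call:
servo_tool --linear '[[0.0172,-0.0443,0],[0.0172,-0.0443,0],[0,0,0],[0,0,0],[0,0,0],[0,0,0],[0,0,0],[0,0,0]]' --rotation '[[0,0,0],[0,0,0],[0,0,8.5],[0,0,8.5],[0,0,8.5],[0,0,8.5],[0,0,8.5],[0,0,0]]' --claw '[0.085,0.085,0.085,0.085,0.085,0.085,0.085,0.085]'

```text
time: 11.3
position: [549.3, -187.5, 293.0]
ee_rot: [180.0, 0.0, 160.9]
ft_force: [-0.2, -0.6, -0.3]
opening: 85.0
grasp_force: 0.0
```

```bash
cat > j.py <<'E'
from h import *
import sys,pickle
s=read_state();print(s['position'],s['ee_rot'],s['joints'],s['opening'])
c=cam('wrist');P=cloud(c);ok=c['range_z']>0
d=np.hypot(P[...,0]-549,P[...,1]+188)
m=ok&(d<45)&(P[...,2]>82)&(P[...,2]<100)
q=P[m]
if len(q)>20:print('jar',len(q),np.median(q[:,2]),cv2.minEnclosingCircle(q[:,:2].astype(np.float32)),q.mean(0))
save(c,sys.argv[1])
E
python3 j.py pics/j1.png
python3 - <<'E'
from h import *
import pickle
from scipy import ndimage
for n in('top','scene'):
    c=pickle.load(open(n+'.pkl','rb'));P=cloud(c)
    m=(c['range_z']>0)&(P[...,2]>12)&(P[...,2]<130)&(P[...,1]<0)&(P[...,1]>-500)&(P[...,0]>330)&(P[...,0]<830)
    l,k=ndimage.label(m)
    for i in range(1,k+1):
        q=P[l==i]
        if len(q)>60:print(n,len(q),'z',q[:,2].max().round(),'x',q[:,0].min().round(),q[:,0].max().round(),'y',q[:,1].min().round(),q[:,1].max().round())
E
```

```text
[ 549.33747436 -187.52360245  293.04329745] [1.79998905e+02 7.64375838e-03 1.60914585e+02] [-2.47424907e+01  2.06109779e+01  7.63561043e+01  1.85641713e-03
  8.30254191e+01 -9.56573010e+01] 85.04788451373985
jar 1193 89.34616534993029 ((549.3527221679688, -187.44105529785156), 25.986677169799805) [ 548.51990233 -186.98319582   89.2761427 ]
top 2322 z 42.0 x 685.0 830.0 y -500.0 -312.0
top 891 z 30.0 x 667.0 830.0 y -159.0 -67.0
top 595 z 94.0 x 682.0 736.0 y -266.0 -214.0
top 676 z 93.0 x 591.0 646.0 y -440.0 -387.0
top 754 z 74.0 x 524.0 593.0 y -338.0 -273.0
top 508 z 94.0 x 520.0 576.0 y -213.0 -161.0
top 671 z 51.0 x 452.0 528.0 y -474.0 -399.0
top 319 z 43.0 x 426.0 471.0 y -143.0 -98.0
top 548 z 93.0 x 334.0 386.0 y -105.0 -50.0
top 335 z 30.0 x 330.0 379.0 y -246.0 -165.0
scene 568 z 52.0 x 451.0 529.0 y -472.0 -398.0
scene 761 z 96.0 x 595.0 650.0 y -441.0 -386.0
scene 333 z 31.0 x 331.0 410.0 y -312.0 -164.0
scene 744 z 95.0 x 334.0 388.0 y -103.0 -48.0
scene 836 z 74.0 x 530.0 596.0 y -338.0 -271.0
scene 782 z 96.0 x 524.0 579.0 y -213.0 -159.0
scene 2114 z 45.0 x 684.0 830.0 y -500.0 -310.0
scene 272 z 45.0 x 424.0 473.0 y -143.0 -96.0
scene 826 z 95.0 x 686.0 742.0 y -268.0 -213.0
scene 1097 z 32.0 x 669.0 830.0 y -157.0 -67.0
```

View pics/j1.png

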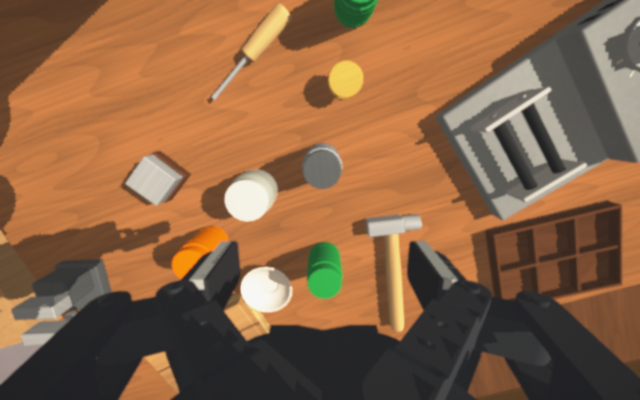

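The picture shows the steel jar at (323,165), grey body and dark cap, which confirms the choice. The spool is at (346,80), the glass jar at (251,195) and a green one at (325,270). I tilt a little to learn the wrist geometry.

Call:
servo_tool --linear '[[0,0,0],[0,0,0],[0,0,0],[0,0,0]]' --rotation '[[0,-8,0],[0,-8,0],[0,-8,0],[0,0,0]]' --claw '[0.085,0.085,0.085,0.085]'

```text
time: 11.75
position: [545.0, -185.5, 290.7]
ee_rot: [-179.9, 24.0, 161.4]
ft_force: [-1.6, 0.3, -1.0]
opening: 84.8
grasp_force: 0.0
```

```bash
cat > kin.py <<'E'
from h import *
from scipy.optimize import least_squares
LO=np.array([-166.48,-47.26,12.59,-70.14,6.76,-176.63]);HI=np.array([166.48,123.95,153.08,250.14,159.57,176.63])
def fk(q,p):
    a1,d,h,L2,e,L3,Lt=p;r=lambda a,x:R.from_euler(a,x,degrees=True).as_matrix()
    A=r('z',q[0]);B=r('y',q[1]);C=r('y',q[1]+q[2]);T=A@C@r('z',q[3])@r('y',q[4])@r('z',q[5]+90)
    return A@(np.array([a1,d,h])+B[:,2]*L2+C@[e,0,L3])+T[:,2]*Lt,T
D=[([-74.9157582,28.3125,77.12394,.0016,74.6263,-5.4721],[219.375,-584.872,207.545]),
([18.5152,22.43054,78.44179,.0383,79.12042,31.84208],[533.845,241.881,261.458]),
([18.1938,32.28017,90.10268,.0013,57.60255,31.63028],[532.673,237.814,97.223]),
([18.41246,23.72963,81.486,-.0007,74.81683,-95.18511],[531.431,239.723,229.79]),
([-24.74249,20.61098,76.3561,.0019,83.02542,-95.6573],[549.337,-187.524,293.043])]
E
python3 - <<'E'
from kin import *
s=read_state();print(s['position'],s['ee_rot'],s['joints'])
D.append((list(s['joints']),list(s['position'])))
f=lambda p:np.concatenate([fk(q,p)[0]-x for q,x in D])
r=least_squares(f,[0,60,300,400,0,400,250],x_scale=100)
print(r.x,np.abs(r.fun).max());np.save('p.npy',r.x)
print(R.from_matrix(fk(s['joints'],r.x)[1]).as_euler('xyz',degrees=True))
E
```

```text
[ 544.98148576 -185.51517836  290.71886767] [-179.88673531   24.01664367  161.36768972] [ -26.73219305    9.08754151   98.35929483    4.22088071   48.81187625
 -100.18841877]
[1.10218505e-03 5.95998816e+01 2.56598932e+02 5.96799817e+02
 1.17899057e+02 3.84398568e+02 3.58500046e+02] 0.0006410078626402083
[-179.88673531   24.01664367  161.36768972]
```

```bash
cat >> kin.py <<'E'
import os
p=np.load('p.npy') if os.path.exists('p.npy') else None
def Rt(psi,b): # tool-down yaw psi, then turn b deg about tool y
    return R.from_euler('xyz',[180,0,psi],degrees=True).as_matrix()@R.from_euler('y',b,degrees=True).as_matrix()
def ik(x,T,q0):
    def f(q):
        a,b=fk(q,p);return np.concatenate([a-x,300*R.from_matrix(b.T@T).as_rotvec()])
    r=least_squares(f,np.clip(q0,LO+.01,HI-.01),bounds=(LO,HI),x_scale=10);return r.x,np.abs(r.fun).max()
E
python3 - <<'E'
from kin import *
q0=read_state()['joints'];g=-50.
jar=np.array([549.3,-187.5,48]);cr=np.array([617.2,92.,86])
for b1 in(-65,-60,-55,-50,-45,-40,-30,30,40,50,60):
  b2=90+b1 if b1<0 else b1-90
  for psi in (161,150):
    T=Rt(psi,b1);q,e=ik(jar-T[:,2]*g,T,q0)
    T=Rt(196.36,b2);k,e2=ik(cr-T[:,2]*g,T,[3,30,80,0,70+b2,-103])
    print(b1,psi,q.round(0),round(e,1),'| place',b2,k.round(0),round(e2,1))
s=read_state();c=cam('wrist');P=cloud(c);Ti=np.linalg.inv(T_tool(s));Q=P@Ti[:3,:3].T+Ti[:3,3]
m=(c['range_z']>0)&(abs(Q[...,0])<30)&(abs(Q[...,1])<90)&(Q[...,2]<60)&(P[...,2]>105)
q=Q[m];print(len(q),np.percentile(q[:,2],[90,99,100]),q[q[:,2]>np.percentile(q[:,2],97)].round(0)[::8].tolist())
E
```

```text
-65 161 [ -28.   33.  111.   81.    7. -177.] 154.5 | place 25 [   5.   50.   66.   -5.   89. -100.] 0.0
-65 150 [-21.  33. 110. -70.   7. -12.] 156.2 | place 25 [   5.   50.   66.   -5.   89. -100.] 0.0
-60 161 [ -28.   34.  112.   80.    7. -177.] 134.6 | place 30 [   6.   53.   62.   -5.   95. -100.] 0.0
-60 150 [-21.  34. 110. -70.   7. -12.] 136.1 | place 30 [   6.   53.   62.   -5.   95. -100.] 0.0
-55 161 [ -28.   34.  112.   80.    7. -177.] 114.7 | place 35 [   6.   55.   58.   -6.  101. -100.] 0.0
-55 150 [-21.  35. 111. -70.   7. -12.] 116.0 | place 35 [   6.   55.   58.   -6.  101. -100.] 0.0
-50 161 [ -28.   35.  112.   80.    7. -177.] 94.8 | place 40 [   6.   58.   54.   -7.  108. -100.] 0.0
-50 150 [-21.  35. 111. -70.   7. -12.] 95.9 | place 40 [   6.   58.   54.   -7.  108. -100.] 0.0
-45 161 [ -28.   36.  113.   79.    7. -177.] 75.0 | place 45 [   6.   61.   50.   -8.  114. -100.] 0.0
-45 150 [-21.  36. 112. -70.   7. -12.] 75.9 | place 45 [   6.   61.   50.   -8.  114. -100.] 0.0
-40 161 [ -28.   37.  113.   79.    7. -177.] 55.2 | place 50 [   7.   63.   46.   -
[... 4745 characters left out ...]
, [-7.0, -41.0, -43.0], [-6.0, 44.0, -45.0], [-2.0, -41.0, -52.0], [-8.0, -41.0, -42.0], [-5.0, 44.0, -47.0], [-3.0, -41.0, -51.0], [-10.0, -41.0, -41.0], [-5.0, 44.0, -48.0], [-4.0, -41.0, -51.0], [-10.0, 44.0, -41.0], [-3.0, 44.0, -52.0], [-8.0, -41.0, -45.0], [-7.0, 44.0, -47.0], [-6.0, -41.0, -50.0], [-8.0, 44.0, -46.0], [-5.0, -41.0, -52.0], [-11.0, 44.0, -43.0], [-4.0, 44.0, -53.0], [-10.0, 44.0, -44.0], [-5.0, -41.0, -53.0], [-11.0, 44.0, -44.0], [-6.0, -41.0, -53.0], [-10.0, 44.0, -47.0], [-8.0, -41.0, -50.0], [-7.0, 44.0, -51.0], [-10.0, 44.0, -48.0], [-10.0, -41.0, -48.0], [-9.0, -41.0, -51.0], [-8.0, 44.0, -53.0], [-9.0, -41.0, -53.0], [-11.0, -41.0, -51.0], [-12.0, -42.0, -51.0]]
```

Run:
```python
from kin import *
g=-49.
jar=np.array([549.3,-187.5,54])
for psi in(185,190):
 for b in(0,40,65,70):
  for up in (0,120):
   T=Rt(psi,b);q,e=ik(jar+[0,0,up]-T[:,2]*g,T,[-20,50,60,0,110,-100]);print('pick',psi,b,up,q.round(0),round(e,1))
Tm=Rt(196.36,0);xh=-Tm[:,0]
for b in(-25,-22,-20,-15):
  for up in(0,50,120):
   T=Rt(196.36,b);x=np.array([617.2,92.,86+up])
   for s in(20,):
    k,e=ik(x-T[:,2]*g,T,[3,20,100,s,20,-120]);k2,e2=ik(x-T[:,2]*g,T,[3,20,100,-s,20,-90]);print('place',b,up,k.round(0),round(e,1),k2.round(0),round(e2,1))
```

```text
pick 185 0 0 [ -25.   40.   94.    0.   46. -120.] 0.0
pick 185 0 120 [ -25.   30.   89.    0.   61. -120.] 0.0
pick 185 40 0 [ -17.   56.   65.  -14.   97. -109.] 0.0
pick 185 40 120 [ -17.   48.   62.  -15.  107. -112.] 0.0
pick 185 65 0 [ -15.   69.   49.  -22.  124. -111.] 0.0
pick 185 65 120 [ -15.   61.   49.  -24.  131. -115.] 0.0
pick 185 70 0 [ -15.   72.   46.  -24.  129. -113.] 0.0
pick 185 70 120 [ -15.   63.   47.  -27.  135. -117.] 0.0
pick 190 0 0 [ -25.   40.   94.    0.   46. -125.] 0.0
pick 190 0 120 [ -25.   30.   89.    0.   61. -125.] 0.0
pick 190 40 0 [ -16.   56.   66.  -16.   95. -112.] 0.0
pick 190 40 120 [ -16.   48.   63.  -17.  105. -115.] 0.0
pick 190 65 0 [ -14.   69.   50.  -25.  121. -114.] 0.0
pick 190 65 120 [ -14.   60.   51.  -28.  129. -119.] 0.0
pick 190 70 0 [ -13.   71.   48.  -27.  126. -115.] 0.0
pick 190 70 120 [ -13.   63.   49.  -30.  133. -120.] 0.0
place -25 0 [  -1.   36.  106.   27.   16. -132.] 0.0 [  -1.   36.  106.   27.   16. -132.] 0.0
place -25 50 [  -1.   30.  104.   19.   22. -123.] 0.0 [  -1.   30.  104.   19.   22. -123.] 0.0
[... 271 characters left out ...]
14.   27. -117.] 0.0
place -22 120 [  -0.   24.   98.   10.   36. -114.] 0.0 [  -0.   24.   98.   10.   36. -114.] 0.0
place -20 0 [   0.   36.  103.   14.   23. -118.] 0.0 [   0.   36.  103.   14.   23. -118.] 0.0
place -20 50 [   0.   31.  101.   11.   30. -115.] 0.0 [   0.   31.  101.   11.   30. -115.] 0.0
place -20 120 [   0.   25.   97.    9.   39. -112.] 0.0 [   0.   25.   97.    9.   39. -112.] 0.0
place -15 0 [   1.   36.   99.    8.   31. -111.] 0.0 [   1.   36.   99.    8.   31. -111.] 0.0
place -15 50 [   1.   32.   97.    6.   38. -110.] 0.0 [   1.   32.   97.    6.   38. -110.] 0.0
place -15 120 [   1.   26.   93.    5.   47. -108.] 0.0 [   1.   26.   93.    5.   47. -108.] 0.0
```

```bash
cat >> kin.py <<'E'
def plan(x1,T1,n,x0=None,T0=None,show=True):
    s=read_state()
    if x0 is None:x0=s['position'];T0=T_tool(s)[:3,:3]
    w=R.from_matrix(T0.T@T1).as_rotvec();xs=np.linspace(x0,x1,n+1);q=s['joints'];L=[]
    for i in range(n):
        A=T0@R.from_rotvec(w*i/n).as_matrix();L.append((A.T@(xs[i+1]-xs[i])/1000).round(4).tolist())
        q,e=ik(xs[i+1],T0@R.from_rotvec(w*(i+1)/n).as_matrix(),q)
        if i in(n//2,n-1):print('q',q.round(0),round(e,1))
    print(L,np.degrees(w/n).round(2).tolist())
    return x1,T1
g=-49.
PS=196.36
jar=np.array([549.3,-187.5,54])
Tp=Rt(PS,68);pick=jar-Tp[:,2]*g
cr=np.array([617.2,92.,84.]);Tq=Rt(PS,-22)
E
python3 - <<'E'
from kin import *
print(pick,Tp[:,2])
plan(pick-110*Tp[:,2]+[0,0,60],Tp,13)
E
```

```text
[ 505.70749445 -200.29690938   35.64427692] [-0.88964297 -0.26116142 -0.37460659]
q [ -15.   40.   60.  -14.  103. -104.] 0.0
q [  -9.   71.   29.  -37.  140. -130.] 0.0
[[0.0014, 0.0025, 0.0124], [-0.0002, 0.0028, 0.0125], [-0.0018, 0.003, 0.0123], [-0.0034, 0.0031, 0.0119], [-0.005, 0.0031, 0.0114], [-0.0064, 0.003, 0.0106], [-0.0078, 0.0029, 0.0097], [-0.009, 0.0027, 0.0087], [-0.0101, 0.0024, 0.0075], [-0.011, 0.002, 0.0062], [-0.0117, 0.0015, 0.0048], [-0.0123, 0.001, 0.0033], [-0.0126, 0.0005, 0.0018]] [1.12, 6.82, -2.78]
```

Call:
servo_tool --linear '[[0.0014,0.0025,0.0124],[0,0.003,0.0125],[-0.002,0.003,0.0123],[-0.0034,0.003,0.012],[-0.005,0.003,0.0114],[-0.0064,0.003,0.0106],[-0.0078,0.003,0.0097],[-0.009,0.0027,0.0087]]' --rotation '[[1.1,6.8,-2.8],[1.1,6.8,-2.8],[1.1,6.8,-2.8],[1.1,6.8,-2.8],[1.1,6.8,-2.8],[1.1,6.8,-2.8],[1.1,6.8,-2.8],[1.1,6.8,-2.8]]' --claw '[0.085,0.085,0.085,0.085,0.085,0.085,0.085,0.085]'

```text
time: 12.6
position: [586.1, -178.2, 197.7]
ee_rot: [-171.9, -32.5, 179.0]
ft_force: [1.6, -0.5, 0.2]
opening: 85.4
grasp_force: 0.0
```

Run:
```python
from kin import *
print(read_state()['ee_rot'],read_state()['joints'])
plan(pick-110*Tp[:,2]+[0,0,60],Tp,6)
```

```text
[-171.87440334  -32.54959907  179.03624951] [ -13.87807914   45.53208505   53.66020438  -15.89822946  110.36505673
 -106.90101193]
q [ -10.   63.   37.  -28.  131. -120.] 0.0
q [  -9.   71.   29.  -37.  140. -130.] 0.0
[[-0.0079, 0.0021, 0.0068], [-0.0086, 0.0019, 0.0059], [-0.0092, 0.0016, 0.005], [-0.0097, 0.0013, 0.004], [-0.0101, 0.001, 0.003], [-0.0104, 0.0006, 0.002]] [0.95, 5.7, -2.28]
```

Call:
servo_tool --linear '[[-0.0079,0.002,0.0068],[-0.0086,0.002,0.006],[-0.0092,0.0016,0.005],[-0.0097,0.0013,0.004],[-0.01,0.001,0.003],[-0.0104,0.0006,0.002],[0,0,0]]' --rotation '[[0.95,5.7,-2.3],[0.95,5.7,-2.3],[0.95,5.7,-2.3],[0.95,5.7,-2.3],[0.95,5.7,-2.3],[0.95,5.7,-2.3],[0,0,0]]' --claw '[0.085,0.085,0.085,0.085,0.085,0.085,0.085]'

```text
time: 13.3
position: [601.5, -170.2, 131.1]
ee_rot: [179.1, -68.3, -162.8]
ft_force: [0.8, 0.5, -0.8]
opening: 85.2
grasp_force: 0.0
```

Run:
```python
from kin import *
s=read_state();print(s['position'],s['ee_rot'],s['joints'])
plan(pick-110*Tp[:,2],Tp,4)
c=cam('wrist');P=cloud(c);ok=c['range_z']>0;Ti=np.linalg.inv(T_tool(s));Q=P@Ti[:3,:3].T+Ti[:3,3]
m=ok&(np.hypot(P[...,0]-549,P[...,1]+187)<60)&(P[...,2]>15)&(P[...,2]<98)
q=P[m];print(len(q),q.min(0),q.max(0),np.percentile(Q[m],[0.5,99.5],axis=0))
# fingers
f=ok&(Q[...,2]<-30)&(Q[...,2]>-60)&(abs(Q[...,0])<15)&(abs(Q[...,1])<60);fq=Q[f]
print('pads',fq[fq[:,1]<0][:,1].max(),fq[fq[:,1]>0][:,1].min(),fq[:,2].max())
save(c,'pics/j2.png')
```

```text
[ 601.53982535 -170.1743902   131.14312006] [ 179.06329675  -68.34596919 -162.76190473] [  -8.47488916   71.32796362   28.89536312  -37.13654212  139.95034803
 -130.10631274]
q [  -9.   74.   28.  -36.  138. -128.] 0.0
q [  -9.   75.   28.  -35.  137. -127.] 0.0
[[-0.0128, -0.0006, 0.0046], [-0.0127, -0.0005, 0.0047], [-0.0127, -0.0005, 0.0047], [-0.0127, -0.0005, 0.0047]] [0.03, -0.09, 0.08]
4981 [ 524.36811539 -214.09466811   15.00095473] [ 578.48884677 -159.27144393   91.2251673 ] [[-96.51978288 -29.09754274  43.48525579]
 [-10.07366714  24.16011104  87.53996526]]
pads -40.89944651336924 43.044907988827106 -36.07114734472816
```

View pics/j2.png

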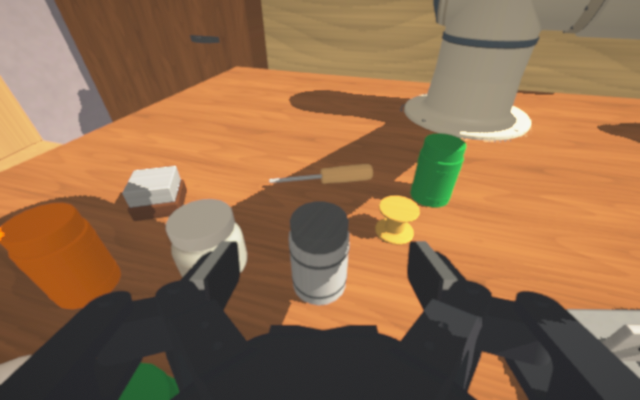

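The wrist view shows the steel jar at (320,255), centred between the pads (225,270) and (425,270), with the glass jar and spool outside them. Descending and moving in.

Call:
servo_tool --linear '[[-0.0127,-0.001,0.0047],[-0.0127,-0.001,0.0047],[-0.0127,-0.001,0.0047],[-0.0127,-0.0005,0.0047],[0,0,0.02],[0,0,0.02],[0,0,0.02],[0,0,0]]' --rotation '[[0,0,0],[0,0,0],[0,0,0],[0,0,0],[0,0,0],[0,0,0],[0,0,0],[0,0,0]]' --claw '[0.085,0.085,0.085,0.085,0.085,0.085,0.085,0.085]'

```text
time: 14.15
position: [549.8, -190.8, 59.1]
ee_rot: [180.0, -67.8, -163.8]
ft_force: [0.5, 0.1, 0.7]
opening: 85.0
grasp_force: 0.0
```

```bash
cat > l.py <<'E'
from kin import *
s=read_state();print(s['position'],s['ee_rot'],s['ft_force'],s['joints'].round(1))
plan(pick,Tp,3)
c=cam('wrist');P=cloud(c);ok=c['range_z']>0;Ti=np.linalg.inv(T_tool(s));Q=P@Ti[:3,:3].T+Ti[:3,3]
m=ok&(np.hypot(P[...,0]-549,P[...,1]+187)<40)&(P[...,2]>40)&(P[...,2]<98)&(abs(Q[...,1])<36)&(Q[...,2]>-60)
q=P[m];print(len(q),q.min(0),q.max(0));print('jar in tool',np.percentile(Q[m],[0.5,99.5],axis=0))
E
python3 l.py
```

```text
[ 549.75060567 -190.76873339   59.05705764] [ 179.95490512  -67.84833035 -163.78423706] [0.47402243 0.13888851 0.66306832] [ -10.4   70.9   42.   -31.7  128.1 -121.6]
q [ -11.   70.   48.  -31.  123. -119.] 0.0
q [ -11.   69.   51.  -30.  121. -118.] 0.0
[[-0.0016, 0.001, 0.0168], [-0.0016, 0.0011, 0.0168], [-0.0016, 0.0011, 0.0168]] [0.06, 0.05, -0.02]
9284 [ 524.13543282 -214.53016292   40.00158862] [ 578.36359379 -159.58040996   91.15889659]
jar in tool [[-27.00142982 -23.2944482  -35.20557437]
 [ 36.33894265  28.95441665   8.41198869]]
```

Call:
servo_tool --linear '[[-0.0015,0.001,0.0168],[-0.0015,0.001,0.0168],[-0.0015,0,0.0168],[0,0,0],[0,0,0]]' --rotation '[[0,0,0],[0,0,0],[0,0,0],[0,0,0],[0,0,0]]' --claw '[0.085,0.085,0.085,0.085,0.085]'

```text
time: 14.7
position: [508.9, -200.9, 36.9]
ee_rot: [-179.8, -67.7, -164.0]
ft_force: [1.1, -0.3, 0.6]
opening: 85.2
grasp_force: 0.0
```

```bash
python3 l.py
```

```text
[ 508.89898439 -200.87270934   36.85782856] [-179.77090353  -67.68094803 -163.96078563] [ 1.10971341 -0.34111411  0.63164057] [ -11.5   69.3   50.7  -30.3  121.2 -118.1]
q [ -11.   69.   51.  -30.  121. -118.] 0.0
q [ -11.   69.   51.  -30.  121. -118.] 0.0
[[-0.0, 0.0005, 0.001], [-0.0, 0.0005, 0.001], [-0.0, 0.0005, 0.001]] [0.02, 0.11, -0.04]
3705 [ 523.74993298 -213.45034294   40.037375  ] [ 574.49008238 -159.66066287   90.79437429]
jar in tool [[-19.24346278 -25.69301131 -59.94119207]
 [ 41.58358597  27.71331065 -36.99530056]]
```

Call:
servo_tool --linear '[[0,0,0.003],[0,0,0],[0,0,0],[0,0,0],[0,0,0],[0,0,0],[0,0,0],[0,0,0]]' --rotation '[[0,0,0],[0,0,0],[0,0,0],[0,0,0],[0,0,0],[0,0,0],[0,0,0],[0,0,0]]' --claw '[0.075,0.066,0.062,0.059,0.057,0.055,0.05,0.045]' --squeeze 70

```text
time: 15.55
position: [505.5, -201.7, 35.6]
ee_rot: [-179.8, -67.7, -163.9]
ft_force: [3.1, 1.3, 3.6]
opening: 55.0
grasp_force: 73.4
```

Run:
```python
from kin import *
s=read_state();print(s['position'],s['ee_rot'],s['ft_force'],s['grasp_force'],s['opening'],s['joints'].round(1))
c=cam('wrist');save(c,'pics/j3.png')
```

```text
[ 505.46687104 -201.6954904    35.62598283] [-179.79162041  -67.70932578 -163.93801086] [3.06988039 1.27198096 3.6267636 ] 73.40927839279175 54.96632016326404 [ -11.6   69.2   51.4  -30.3  120.7 -117.9]
```

View pics/j3.png

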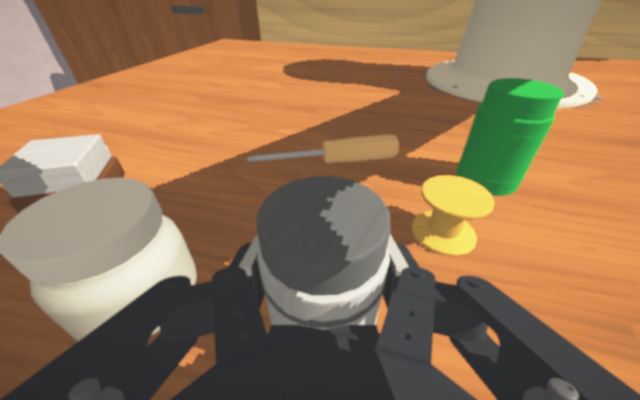

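The jar is held: 55 mm opening, 73 N, the cap in front and the glass jar and spool clear of the fingers. Now I compute the place pose from the upright jar in the tool frame, and lift.

```bash
cat >> kin.py <<'E'
sg=(np.array([505.467,-201.695,35.626]),R.from_euler('xyz',[-179.7916,-67.7093,-163.938],degrees=True).as_matrix())
jc=sg[1].T@(np.array([549.3,-187.5,45])-sg[0]); ja=sg[1].T@[0,0,1.]   # jar centre, axis in tool
TX=np.array([np.cos(np.radians(16.36)),np.sin(np.radians(16.36)),0]);CR=np.array([617.8,92.4,84.])
def place(up,dx=0):
    ty=np.cross([0,0,1.],TX);Q=R.from_rotvec(-np.pi/2*ty).as_matrix();T=Q@sg[1]
    return CR+TX*dx+[0,0,up]-T@jc,T
def jarnow():
    s=read_state();T=T_tool(s);c=T[:3,:3]@jc+T[:3,3];a=T[:3,:3]@ja;t=R.from_euler('z',16.36,degrees=True).as_matrix().T
    print('jar rel cradle(tumbler axes)',(t@(c-CR)).round(1),'axis',(t@a).round(3),'F',s['ft_force'].round(1),'open',round(s['opening'],1),round(s['grasp_force'],1),'t',s['time'])
E
python3 - <<'E'
from kin import *
jarnow();print(jc)
x,T=plan(sg[0]+[0,0,100],sg[1],6)
x2,T2=place(100);print(x2,T2[:,2]);plan(x2,T2,14,x,T)
E
```

```text
jar rel cradle(tumbler axes) [-144.6 -249.3  -39. ] axis [0. 0. 1.] F [3.5 0.5 5. ] open 54.4 73.4 t 15.6
[ -8.79328949   1.34534888 -46.16892772]
q [ -12.   64.   52.  -32.  124. -120.] 0.0
q [ -12.   62.   52.  -32.  126. -122.] 0.0
[[0.0154, -0.0, -0.0063], [0.0154, -0.0, -0.0063], [0.0154, -0.0, -0.0063], [0.0154, -0.0, -0.0063], [0.0154, -0.0, -0.0063], [0.0154, -0.0, -0.0063]] [-0.0, -0.0, -0.0]
[627.15323194  93.81822025 137.94343159] [ 0.36361479  0.10796661 -0.92527158]
q [  -6.   37.   75.   -6.   83. -110.] 0.0
q [  -1.   26.  101.   12.   32. -116.] 0.0
[[-0.0052, 0.0178, -0.0133], [-0.0067, 0.0178, -0.0126], [-0.0081, 0.0178, -0.0118], [-0.0093, 0.0178, -0.0108], [-0.0105, 0.0178, -0.0097], [-0.0115, 0.0178, -0.0084], [-0.0124, 0.0178, -0.0071], [-0.0131, 0.0178, -0.0056], [-0.0136, 0.0178, -0.0041], [-0.014, 0.0178, -0.0026], [-0.0142, 0.0178, -0.001], [-0.0142, 0.0178, 0.0006], [-0.0141, 0.0178, 0.0022], [-0.0138, 0.0178, 0.0038]] [-0.01, -6.43, -0.01]
```

Call:
servo_tool --linear '[[0.0077,0,-0.0031],[0.0154,0,-0.0063],[0.0154,0,-0.0063],[0.0154,0,-0.0063],[0.0154,0,-0.0063],[0.0154,0,-0.0063],[0.0077,0,-0.0031]]' --rotation '[[0,0,0],[0,0,0],[0,0,0],[0,0,0],[0,0,0],[0,0,0],[0,0,0]]' --claw '[0.045,0.045,0.045,0.045,0.045,0.045,0.045]'

```text
time: 16.3
position: [505.5, -201.7, 137.4]
ee_rot: [-179.7, -67.6, -164.1]
ft_force: [0.1, 0.4, -4.3]
opening: 54.6
grasp_force: 73.9
```

Call:
servo_tool --linear '[[-0.0052,0.0178,-0.0133],[-0.0067,0.0178,-0.0126],[-0.0081,0.0178,-0.0118],[-0.0093,0.0178,-0.0108],[-0.0105,0.0178,-0.0097],[-0.0115,0.0178,-0.0084],[-0.0124,0.0178,-0.0071],[-0.0131,0.0178,-0.0056]]' --rotation '[[0,-6.4,0],[0,-6.4,0],[0,-6.4,0],[0,-6.4,0],[0,-6.4,0],[0,-6.4,0],[0,-6.4,0],[0,-6.4,0]]' --claw '[0.045,0.045,0.045,0.045,0.045,0.045,0.045,0.045]'

```text
time: 17.1
position: [575.1, -32.1, 136.9]
ee_rot: [-179.9, -16.3, -163.8]
ft_force: [0.1, -0.3, -3.8]
opening: 54.5
grasp_force: 74.4
```

Run:
```python
from kin import *
jarnow();print(read_state()['joints'].round(1))
x2,T2=place(100);plan(x2,T2,7)
```

```text
jar rel cradle(tumbler axes) [ -54.7 -106.1   94.8] axis [-0.782  0.001  0.623] F [ 0.1 -0.3 -3.8] open 54.5 74.4 t 17.1
[  -5.4   36.7   75.4   -6.    83.1 -110.1]
q [  -3.   29.   90.    2.   56. -110.] 0.0
q [  -1.   26.  101.   12.   32. -116.] 0.0
[[-0.0116, 0.0152, -0.0036], [-0.0119, 0.0152, -0.0024], [-0.0121, 0.0152, -0.0013], [-0.0122, 0.0152, -0.0001], [-0.0121, 0.0152, 0.0011], [-0.012, 0.0152, 0.0023], [-0.0117, 0.0152, 0.0034]] [-0.03, -5.51, -0.0]
```

Call:
servo_tool --linear '[[-0.0116,0.0152,-0.0036],[-0.0119,0.0152,-0.0024],[-0.0121,0.0152,-0.0013],[-0.0122,0.0152,0],[-0.0121,0.0152,0.0011],[-0.012,0.0152,0.0023],[-0.0117,0.0152,0.0034],[0,0,0]]' --rotation '[[0,-5.5,0],[0,-5.5,0],[0,-5.5,0],[0,-5.5,0],[0,-5.5,0],[0,-5.5,0],[0,-5.5,0],[0,0,0]]' --claw '[0.045,0.045,0.045,0.045,0.045,0.045,0.045,0.045]'

```text
time: 17.9
position: [624.0, 94.1, 135.7]
ee_rot: [-180.0, 21.9, -163.7]
ft_force: [-1.2, -0.9, -4.3]
opening: 54.5
grasp_force: 74.8
```

Run:
```python
from kin import *
jarnow();print(read_state()['joints'].round(1))
x2,T2=place(20);x,T=plan(x2,T2,6);plan(place(4)[0],T2,4,x,T)
# check cradle and jar with scene/top cameras
for n in('top','scene'):
    c=cam(n);P=cloud(c);t=R.from_euler('z',16.36,degrees=True).as_matrix().T
    Q=(P-CR+[0,0,84])@t.T;m=(c['range_z']>0)&(abs(Q[...,0])<75)&(abs(Q[...,1])<50)&(Q[...,2]>68)&(Q[...,2]<75)
    q=Q[m];a=q[q[:,0]<-40];b=q[q[:,0]>40];print(n,'plates',len(a),len(b),[ (k[:,0].min().round(1),k[:,0].max().round(1),k[:,1].min().round(1),k[:,1].max().round(1)) for k in(a,b) if len(k)])
    m=(c['range_z']>0)&(abs(Q[...,0])<70)&(abs(Q[...,1])<32)&(Q[...,2]>130)&(Q[...,2]<215)
    q=Q[m];print('jarish',len(q),q.min(0).round(1),q.max(0).round(1))
```

```text
jar rel cradle(tumbler axes) [-2.6  1.2 97.8] axis [-1.    -0.001  0.007] F [-1.2 -0.9 -4.3] open 54.5 74.8 t 17.9
[  -0.3   25.8  101.2   11.5   32.4 -115.3]
q [  -0.   31.  104.   15.   25. -119.] 0.0
q [  -1.   33.  105.   18.   21. -122.] 0.0
[[0.0044, -0.0002, 0.0122], [0.0044, -0.0002, 0.0122], [0.0044, -0.0002, 0.0122], [0.0044, -0.0002, 0.0122], [0.0044, -0.0002, 0.0122], [0.0044, -0.0002, 0.0122]] [-0.01, -0.07, 0.02]
q [  -1.   35.  105.   19.   20. -124.] 0.0
q [  -1.   35.  105.   20.   19. -124.] 0.0
[[0.0015, -0.0, 0.0037], [0.0015, -0.0, 0.0037], [0.0015, -0.0, 0.0037], [0.0015, -0.0, 0.0037]] [0.0, 0.0, 0.0]
top plates 8 44 [(np.float64(-63.0), np.float64(-57.4), np.float64(-45.5), np.float64(-39.9)), (np.float64(55.0), np.float64(62.9), np.float64(-44.1), np.float64(-11.4))]
jarish 593 [-48.  -31.6 169.5] [ 41.9  25.9 210.9]
scene plates 17 147 [(np.float64(-63.2), np.float64(-55.2), np.float64(32.3), np.float64(42.8)), (np.float64(55.9), np.float64(64.8), np.float64(-44.4), np.float64(42.7))]
jarish 1462 [-41.9 -32.  153.2] [ 44.9  32.  214.7]
```

The plates sit where expected and the jar's extents agree. Descending to 20 mm above, then slowly down.

Call:
servo_tool --linear '[[0.0044,0,0.0122],[0.0044,0,0.0122],[0.0044,0,0.0122],[0.0044,0,0.0122],[0.0044,0,0.0122],[0.0044,0,0.0122],[0,0,0]]' --rotation '[[0,0,0],[0,0,0],[0,0,0],[0,0,0],[0,0,0],[0,0,0],[0,0,0]]' --claw '[0.045,0.045,0.045,0.045,0.045,0.045,0.045]'

```text
time: 18.7
position: [629.3, 93.4, 57.2]
ee_rot: [-180.0, 21.8, -163.7]
ft_force: [0.9, -0.3, -4.1]
opening: 54.7
grasp_force: 75.0
```

Run:
```python
from kin import *
jarnow();print(read_state()['joints'].round(1))
x2,T2=place(4);plan(x2,T2,5)
```

```text
jar rel cradle(tumbler axes) [ 2.4 -0.9 19.3] axis [-1.     0.     0.009] F [ 0.9 -0.3 -4.1] open 54.7 75.0 t 18.7
[  -0.4   33.6  104.2   16.4   22.1 -120.8]
q [  -0.   34.  105.   18.   20. -123.] 0.0
q [  -1.   35.  105.   20.   19. -124.] 0.0
[[0.0015, 0.0002, 0.0027], [0.0015, 0.0002, 0.0027], [0.0015, 0.0002, 0.0027], [0.0015, 0.0002, 0.0027], [0.0015, 0.0002, 0.0027]] [-0.02, -0.1, 0.0]
```

Call:
servo_tool --linear '[[0.0013,0.0002,0.0027],[0.0013,0.0002,0.0027],[0.0013,0.0002,0.0027],[0.0013,0.0002,0.0027],[0.0013,0.0002,0.0027],[0,0,0]]' --rotation '[[0,0,0],[0,0,0],[0,0,0],[0,0,0],[0,0,0],[0,0,0]]' --claw '[0.045,0.045,0.045,0.045,0.045,0.045]'

```text
time: 19.3
position: [628.3, 94.5, 43.5]
ee_rot: [-179.9, 21.9, -163.7]
ft_force: [-0.0, 0.9, -5.2]
opening: 54.2
grasp_force: 75.0
```

```bash
python3 -c "
from kin import *
jarnow()"
```

```text
jar rel cradle(tumbler axes) [1.5 0.4 5.6] axis [-1.     0.     0.006] F [-0.   0.9 -5.2] open 54.2 75.0 t 19.3
```

Down 1 mm per row, watching the force.

Call:
servo_tool --linear '[[0.0004,0,0.001],[0.0004,0,0.001],[0.0004,0,0.001],[0.0004,0,0.001],[0,0,0]]' --rotation '[[0,0,0],[0,0,0],[0,0,0],[0,0,0],[0,0,0]]' --claw '[0.045,0.045,0.045,0.045,0.045]'

```text
time: 19.8
position: [628.6, 94.5, 39.6]
ee_rot: [-179.9, 22.0, -163.7]
ft_force: [-0.4, 1.8, -2.4]
opening: 54.7
grasp_force: 75.6
```

Call:
servo_tool --linear '[[0.0004,0,0.001],[0,0,0]]' --rotation '[[0,0,0],[0,0,0]]' --claw '[0.045,0.045]'

```text
time: 20.0
position: [628.7, 94.6, 39.4]
ee_rot: [-179.9, 22.0, -163.7]
ft_force: [-6.9, 1.1, 11.9]
opening: 54.7
grasp_force: 77.3
```

```bash
python3 -c "
from kin import *
jarnow()"
```

```text
jar rel cradle(tumbler axes) [1.9 0.4 1.4] axis [-1.     0.     0.004] F [-6.9  1.1 11.9] open 54.7 77.3 t 20.0
```

The jar is seated: contact went from −4 to +12 N. Releasing slowly.

Call:
servo_tool --linear '[[-0.0002,0,-0.0005],[0,0,0],[0,0,0],[0,0,0],[0,0,0],[0,0,0]]' --rotation '[[0,0,0],[0,0,0],[0,0,0],[0,0,0],[0,0,0],[0,0,0]]' --claw '[0.054,0.056,0.058,0.062,0.068,0.074]' --squeeze 25

```text
time: 20.6
position: [628.7, 94.3, 39.1]
ee_rot: [-179.9, 22.0, -163.7]
ft_force: [-0.2, -0.0, 0.1]
opening: 74.2
grasp_force: 0.0
```

```bash
cat > e.py <<'E'
from kin import *
s=read_state();print(s['ft_force'],s['opening'],s['grasp_force'],s['joints'].round(0))
t=R.from_euler('z',16.36,degrees=True).as_matrix().T
for n in('top','scene','wrist'):
    c=cam(n);P=cloud(c);Q=(P-CR+[0,0,84])@t.T;m=(c['range_z']>0)&(abs(Q[...,0])<52)&(abs(Q[...,1])<26)&(Q[...,2]>85)&(Q[...,2]<118)
    q=Q[m];w=Q[m&(Q[...,2]>102)] if len(q) else q
    if len(q):print(n,len(q),q.min(0).round(1),q.max(0).round(1),'ztop',np.percentile(q[:,2],[90,99]).round(1))
    if len(w)>20:print('  top ridge y mean',w[:,1].mean().round(1),'slope dy/dx, dz/dx',np.polyfit(w[:,0],w[:,1],1)[0].round(3))
E
python3 e.py
```

```text
[-0.24330202 -0.00601026  0.12133958] 74.18865820101193 0.0 [  -0.   35.  105.   19.   19. -123.]
top 447 [ -5.4 -25.9  89.4] [ 46.5  26.  117.1] ztop [112.1 113.8]
  top ridge y mean -2.3 slope dy/dx, dz/dx 0.172
scene 992 [-37.6 -26.   85.1] [ 48.8  26.  116.1] ztop [112.4 114.5]
  top ridge y mean 0.6 slope dy/dx, dz/dx -0.002
wrist 13866 [-44. -26.  85.] [ 20.3  26.  112.9] ztop [110.  111.8]
  top ridge y mean 0.2 slope dy/dx, dz/dx -0.003
```

Nothing is touching, and the jar lies in the trough level and centred. Retreating along the tool axis.

Call:
servo_tool --linear '[[0,0,-0.005],[0,0,-0.01],[0,0,-0.02],[0,0,-0.02],[0,0,-0.025],[0,0,-0.025],[0,0,-0.025],[0,0,0]]' --rotation '[[0,0,0],[0,0,0],[0,0,0],[0,0,0],[0,0,0],[0,0,0],[0,0,0],[0,0,0]]' --claw '[0.078,0.08,0.08,0.08,0.08,0.08,0.08,0.08]'

```text
time: 21.55
position: [582.0, 80.6, 163.1]
ee_rot: [-179.8, 22.2, -163.7]
ft_force: [0.3, -0.3, -1.0]
opening: 80.2
grasp_force: 0.0
```

```bash
python3 e.py
python3 - <<'E'
from h import *
c=cam('wrist');P=cloud(c)
im=c['img'];cv2.imwrite('pics/end.png',im[...,::-1])
d=np.hypot(P[...,0]-533.5,P[...,1]-240.3)
m=(c['range_z']>0)&(d<32)&(P[...,2]>106)&(P[...,2]<122)
q=P[m]
if len(q)>50:print('bar',len(q),cv2.minAreaRect(q[:,:2].astype(np.float32)))
E
```

```text
[ 0.26852072 -0.28803759 -1.04405681] 80.17158114512144 0.0 [  -2.   20.  106.   12.   33. -117.]
top 806 [-43.6 -26.   89. ] [ 46.3  26.  114.6] ztop [112.1 114. ]
  top ridge y mean -1.0 slope dy/dx, dz/dx -0.014
scene 1126 [-45.3 -25.8  85.1] [ 48.8  25.9 117.1] ztop [112.3 114.6]
  top ridge y mean 0.7 slope dy/dx, dz/dx 0.003
wrist 5290 [-43.4 -26.   85. ] [ 47.2  26.  112.8] ztop [111. 112.]
  top ridge y mean 0.6 slope dy/dx, dz/dx 0.003
bar 1224 ((532.907958984375, 238.706787109375), (41.38019561767578, 15.131439208984375), 16.30394172668457)
```

View pics/end.png

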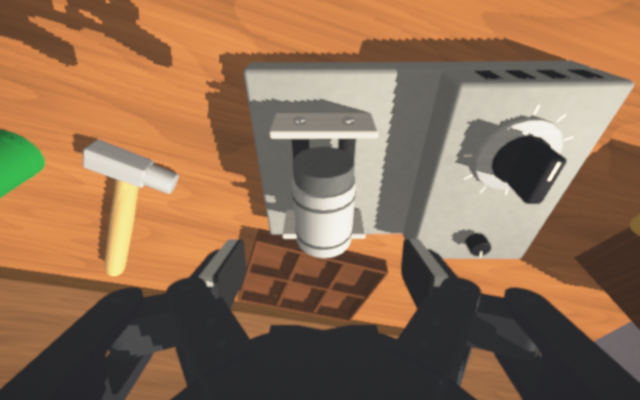

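The last picture shows the jar lying between the end plates at (323,200) and the gripper clear of it. The knob's white mark at (555,170) is on the robot-side end of the bar, which is off, and the timer at (478,243) is untouched. Handing in.

```bash
python3 -c "
from plant import sign_off;print(sign_off())"
```

```text
the job is handed in; nothing more can be done
None
```

I turned the speed knob anticlockwise to its off stop, then laid the steel jar along the trough on both rollers and let go. I handed the job in at about 22 s of robot time; sign-off returned no verdict.

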